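# Build up the drawing-tool stack on the press bolster

## Robot

A 6-joint arm with a two-finger parallel gripper is mounted at the origin on the work surface. World frame = base frame: x ahead of the robot, y to its left, z up, the work surface at z = 0. Lengths are in mm, angles in rad, forces in N, time in s.
With the tool pointing down it reaches from about 275 to 1000 mm from the base axis. Payload 8.4 kg.
Tool frame: the origin (TCP) lies on the centre line of the jaws, within the pads' length; the fingertips stand r.tip_reach ahead of it and the grasp point (between the pads) lies 11 mm behind it (r.tip_reach is the distance from the TCP to the fingertips, in mm); z points along the fingers, y is the line along which they close (so a half turn about z gives the same grasp; the last joint's range is limited). The gripper opens to 85 mm and grips with 20 to 120 N. Pads are 22 mm wide; open, the fingers measure 114 mm over their backs; the gripper's body (76 mm by 85 mm) begins 54 mm behind the grasp point. The pads swing forward as they close: fully open they stand 13 mm farther back than shut.
Start: joints at [1.264, 0.353, 1.633, -0, 1.155, -0.002], TCP at [187.562, 596.195, 217.081] pointing down, gripper open.
Joint ranges: [-2.63, 2.63], [-0.92, 2.1], [0.06, 2.66], [-1.3, 4.44], [0, 2.69], [-3.02, 3.02]. Speed limits (rad/s): [2.22, 2.22, 2.79, 3.14, 3.14, 3.14].

## Interface

Orientations are given as [roll, pitch, yaw] about the fixed x, y, z axes, in that order (R = Rz(yaw) Ry(pitch) Rx(roll)).
In Python, from rig import r gives the robot as it stands.
- The arm moves only by the tool carry_out, never from a script. Its argument "targets" is a list of rows, each an object with "dp": the shift along the tool's x, y, z in mm, a list of three; "yaw": the turn about the tool's z in degrees. A call has 1 to 12 rows; each row is the pose to reach, as a shift and turn from the pose commanded when the call began, along the tool's axes at that moment; what a row does not reach only later rows make up. A row lasts 1/8 s, in which the tool goes at most 62.5 mm and 10.7 degrees, less where a joint would pass 70% of its speed; a pose out of reach is approached as far as the arm can. A call with a gripper value outside its range is refused whole. "fingers" is the opening, from -1 (shut) to 1 (fully open), so that 0 is half open, set as the call begins (left out, the last holds). The fingers move at their own pace and stop on an object; "grip_force" is the grip in N (left out, the last holds). Time passes only in rows, so rows that repeat a pose let the fingers close. It gives the time, the measured TCP pose, the force, the opening and the grip force at its end, in the units of the state.
- r.sense(): the state, without advancing time (a new reading comes with each control period).
- r.grab_frame(name): name is "side" or "top" or "wrist"; returns the picture (480x640x3 uint8, red, green, blue); there is no depth.
- r.get_calibration(name): a dict with "fx", "fy", "cx", "cy" (pixels), "rvec" (rotation vector, rad) and "tvec" (3), from world to camera coordinates, as OpenCV has them. Camera axes: x right, y down, z forward; pixel columns grow to the right and rows downward; lengths in mm; the calibration is good to about 2 mm. A picture is of the moment at which its call begins: read the wrist's pose just before it. get_calibration takes no time and is no camera call; for the wrist camera it gives the pose at the moment of the call.
- r.sign_off(): hands the job in; it is judged then, once.
The state is a dict: "clock": time; "qpos": joint angles; "qvel": joint speeds; "joint_efforts": joint torques, N m; "eef_pos": TCP position; "tcp_rot": TCP orientation; "contact_force": force on the tool from outside, world axes, zero at the start; "wrist_torque": the same for the moment, N m; "opening": opening from 0.0 (shut) to 1.0 (fully open); "grasp_force": force on a finger pad.
Only numpy, scipy, OpenCV 4.12 (cv2) and the standard library are available. Lean on these libraries where they do the work, as an engineer would, in place of code of your own. Each camera call takes 0.05 s, during which the arm holds its last target. There are 200 camera calls.

## Task

Build the metal-drawing tool stack on the green bolster, from the bottom up: first the blue spacer flat inside the bolster's rim, then the brass ring flat and centred on the spacer, then the copper shell seated in the brass ring, and last the red-banded steel punch standing nose down in the shell. Let go of each part and leave it standing straight before fetching the next, and leave the black ring, the white tray and the cup of rods where they are.

Things in the scene. Friction and masses are not known exactly. Their poses are not given: they have to be found in the camera images.
- bolster: Fixed target: round green cast base, 92 mm across, 16 mm thick, with a raised bare-steel rim on top (inside diameter 69 mm, outside 77 mm, top 21 mm above the bench). Origin: centre of its underside, on the bench; z up. The stack stands on the flat green face inside the rim, 16 mm above the origin.
- spacer: Loose solid blue disc, 60 mm diameter, 30 mm high, about 0.23 kg, lying flat. Origin: centre of its underside; z up along its axis.
- die: Loose brass ring standing flat, 62 mm outside diameter, 24 mm high, straight through hole 46 mm in diameter, about 0.28 kg. Origin: centre of its underside; z up along its axis.
- shell: Loose open copper cup with a step, mouth up, 0.13 kg. Outside: 37 mm diameter from its underside to 18 mm up, then a flat shoulder and 52 mm diameter up to the rim at 34 mm. Inside: floor 3 mm up, 31 mm diameter to 21 mm up, then 46 mm to the rim. Origin: centre of its underside; z to the mouth. Seated, the narrow part hangs in the brass ring's hole and the shoulder rests on the ring's top.
- punch: Loose steel punch with a red band, standing on its nose, 0.40 kg. Nose 22 mm in diameter, from the underside to 22 mm up; above it the body, 34 mm in diameter, to the flat top at 70 mm. Origin: centre of the nose's underside; z up. It tips easily when pushed. Seated, the nose stands on the floor inside the shell and the body rises out of its mouth.
- spare_ring: Bystander, loose: black steel ring, 62 mm outside diameter, 24 mm high, with a hole of 26 mm, too small for the shell. Origin: centre of its underside. Not to be moved.
- tray: Bystander, loose: empty white open tray, 90 x 75 mm, 26 mm high. Origin: centre of its underside; x along the 90 mm side. Not to be moved.
- paper_cup: Bystander, loose: brown cup, 76 mm across the mouth, 90 mm high, with thin steel rods standing in it up to 111 mm above the bench. Origin: centre of its underside. Not to be moved.
Things that resemble listed ones, but are neither listed nor needed, are in the scene too. Of the things that look like the punch, take the one that is farthest from the robot's base at the start.

How it is judged:
By the outcome, as a careful person would: the job done as asked, in the order asked, and still so for the second after the job is handed in, with the robot touching nothing.
It also fails if it takes over 106 s, if anything falls off the work surface, if the arm or the gripper's body presses on something with over 40 N, if the wrist force passes 120 N, or if a joint passes its speed limit or range.

## Working session

There is one attempt and no reset: what is moved stays moved. The work goes in short steps, Python scripts to look and compute and a tool call to move; the robot and the scene stay as the last step left them, time stands still between calls to the robot, and variables do not carry over. Pictures are saved under pics/ and viewed, at most 15 in all, crops included, and the job is handed in when it is done.

Besides the shell and the picture viewer there is one more tool, called after "Request:" as name(argument=value, ...), one argument or row to a line, values as JSON. carry_out: Moves the arm, as the interface text tells. Its arguments: {"type":"object","properties":{"targets":{"type":"array","items":{"type":"object","properties":{"dp":{"type":"array","items":{"type":"number"}},"yaw":{"type":"number"}}}},"fingers":{"type":"number"},"grip_force":{"type":"number"}},"required":["targets"]}

```bash
ls; mkdir -p pics; python3 - <<'E'
from rig import r
import cv2
print(r.sense(), r.tip_reach)
for n in ("top","side"):
    im=r.grab_frame(n); cv2.imwrite(f"pics/{n}0.png",im[:,:,::-1]); print(n,r.get_calibration(n))
E
```

```text
pics
{'clock': 0.0, 'qpos': array([ 1.26361992e+00,  3.53635267e-01,  1.63414256e+00,  7.67263845e-06,
        1.15522267e+00, -2.41182661e-03]), 'qvel': array([ 8.44075774e-05,  4.28901114e-04,  9.20113220e-04, -4.13987158e-04,
       -7.25666390e-04,  7.48883928e-04]), 'joint_efforts': array([ 6.22745065e-04, -6.05263567e+01, -3.42072415e+01,  2.01755847e-04,
        9.30825539e-03,  5.69188430e-06]), 'eef_pos': array([187.39389252, 595.71267851, 216.36614586]), 'tcp_rot': array([-3.14018482e+00, -1.04106791e-05,  2.83682496e+00]), 'contact_force': array([-0.62054203,  0.16876082,  0.68139682]), 'wrist_torque': array([ 0.02698819, -0.01116563,  0.00949254]), 'grasp_force': 0.0, 'opening': 1.0024712028142857} 8.0
top {'fx': 476.0475169844276, 'fy': 476.0475169844276, 'cx': 308.84241955477114, 'cy': 241.14135698657972, 'rvec': array([ 2.14286689, -2.18954314,  0.11870087]), 'tvec': array([  11.27082031,  492.53866945, 1002.41255248])}
side {'fx': 527.6596171777742, 'fy': 527.6596171777742, 'cx': 310.36646550700686, 'cy': 230.71067346808198, 'rvec': array([ 2.07657466, -0.52870756,  0.26300735]), 'tvec': array([-405.60873256,  166.05181705,  691.56739313])}
```

View pics/top0.png

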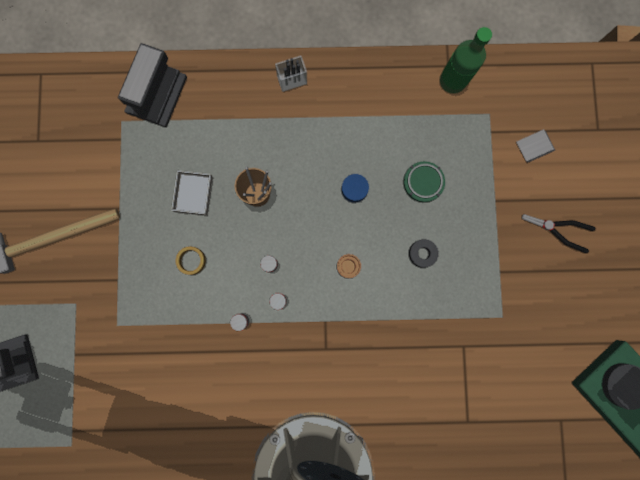

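View pics/side0.png

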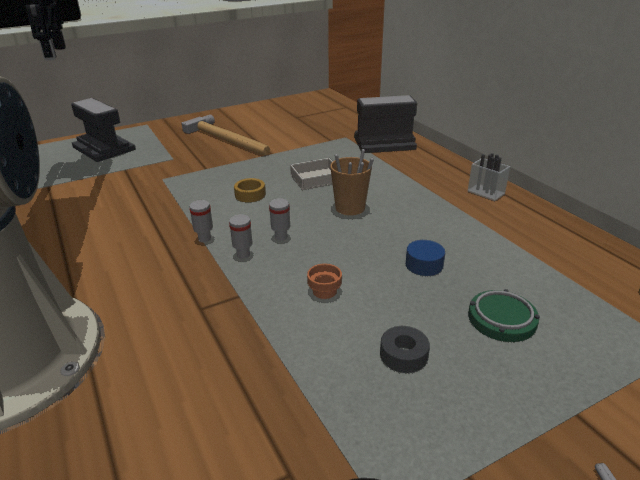

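The top view shows the bolster at (424,182), spacer (355,188), brass ring (190,261), shell (348,266) and black ring (423,253). The three punches are at (269,264), (278,301) and (239,322), and the base is near (313,470), so the punch at (269,264) looks farthest. The side view agrees with this.

```bash
cat > h.py <<'E'
from rig import r
import numpy as np, cv2
def ray(cal,px):
    K=np.array([[cal["fx"],0,cal["cx"]],[0,cal["fy"],cal["cy"]],[0,0,1.]])
    R=cv2.Rodrigues(np.array(cal["rvec"]))[0]; t=np.array(cal["tvec"]).ravel()
    return -R.T@t, R.T@np.linalg.solve(K,[px[0],px[1],1.])
def onplane(cal,px,z):
    c,d=ray(cal,px); return (c+d*(z-c[2])/d[2])[:2]
def proj(cal,p):
    K=np.array([[cal["fx"],0,cal["cx"]],[0,cal["fy"],cal["cy"]],[0,0,1.]])
    return cv2.projectPoints(np.array([p],float),np.array(cal["rvec"]),np.array(cal["tvec"]),K,None)[0].ravel()
def rel(xy,z=None,yaw=None):
    "shift in tool axes from the measured pose to world xy (,z)"
    s=r.sense(); p=s["eef_pos"]; y=s["tcp_rot"][2]; d=np.array(xy)-p[:2]
    o=[d@[np.cos(y),np.sin(y)], d@[np.sin(y),-np.cos(y)]]
    if z is not None: o.append(p[2]-z)
    return np.round(o,1), "world yaw deg %.1f"%np.degrees(y), np.round(p,1)
def hsvmask(im,lo,hi): return cv2.inRange(cv2.cvtColor(im,cv2.COLOR_RGB2HSV),np.array(lo),np.array(hi))
def blobs(m,amin=60):
    cs,_=cv2.findContours(m,cv2.RETR_EXTERNAL,cv2.CHAIN_APPROX_NONE)
    return sorted([c for c in cs if cv2.contourArea(c)>amin],key=cv2.contourArea,reverse=True)
def circ(cal,c,z):
    "fit circle to contour points cast on plane z: centre, radius"
    P=np.array([onplane(cal,q+0.0,z) for q in c[:,0,:]])
    P=cv2.convexHull(P.astype(np.float32))[:,0].astype(float)
    A=np.c_[2*P,np.ones(len(P))]; s=np.linalg.lstsq(A,(P**2).sum(1),rcond=None)[0]
    return np.round(s[:2],1), round(float(np.sqrt(s[2]+s[:2]@s[:2])),1)
E
python3 - <<'E'
from h import *
im=r.grab_frame("top"); cal=r.get_calibration("top")
for n,lo,hi,z,box in [("bolster",(60,60,30),(95,255,255),16,(395,150,455,215)),("spacer",(100,120,40),(125,255,255),30,(330,160,380,215)),("die",(15,80,60),(30,255,255),24,(170,240,215,285)),("shell",(3,80,60),(18,255,255),34,(330,245,370,290)),("p1",(0,0,130),(179,40,255),70,(255,250,285,280)),("p2",(0,0,130),(179,40,255),70,(262,288,292,315)),("p3",(0,0,130),(179,40,255),70,(225,308,252,336)),("black",(0,0,0),(179,120,90),24,(405,235,442,272)),("tray",(0,0,150),(179,60,255),26,(165,165,220,220)),("cup",(3,70,40),(20,255,255),90,(230,160,275,212))]:
    x0,y0,x1,y1=box; m=np.zeros(im.shape[:2],np.uint8); m[y0:y1,x0:x1]=hsvmask(im,lo,hi)[y0:y1,x0:x1]
    b=blobs(m,20)
    if b: c,R=circ(cal,b[0],z); print(n,cv2.contourArea(b[0]),c,R,np.hypot(*c).round(0))
    else: print(n,"none",im[(y0+y1)//2,(x0+x1)//2])
c=r.get_calibration("wrist"); print(c, ray(c,(c["cx"],c["cy"])))
E
```

```text
bolster 654.5 [ 623.8 -259.4] 33.0 676.0
spacer 521.0 [ 608.4 -101.9] 29.0 617.0
die 602.0 [457.4 258.6] 30.6 525.0
shell 414.5 [437.4 -82.7] 25.0 445.0
p1 167.5 [444.7  86. ] 15.5 453.0
p2 177.0 [366.1  68.9] 16.0 373.0
p3 172.0 [325.4 150. ] 15.9 358.0
black 645.5 [ 461.2 -245.2] 31.9 522.0
tray 884.5 [602.3 252.6] 42.4 653.0
cup 791.5 [601.8 112.6] 38.3 612.0
{'fx': 398.1214355927197, 'fy': 398.1214355927197, 'cx': 325.17478338830443, 'cy': 237.1275198902975, 'rvec': array([-2.34525301, -1.72055546, -0.23537461]), 'tvec': array([-623.41873079,  -35.59106055,  379.81493131])} (array([121.80198968, 616.27058735, 373.56640374]), array([ 0.25864682, -0.08410998, -0.96230314]))
```

```bash
python3 -c "
from h import *
print(rel((608,-102),160))"
```

```text
(array([-610.6, -539.5,   56.5]), 'world yaw deg 162.5', array([187.4, 595.8, 216.5]))
```

Request:
carry_out(
  targets=[
    {"dp": [-611,-540,30],"yaw": 72.5},
    {"dp": [-611,-540,30],"yaw": 72.5},
    {"dp": [-611,-540,30],"yaw": 72.5},
    {"dp": [-611,-540,30],"yaw": 72.5},
    {"dp": [-611,-540,30],"yaw": 72.5},
    {"dp": [-611,-540,30],"yaw": 72.5},
    {"dp": [-611,-540,30],"yaw": 72.5},
    {"dp": [-611,-540,30],"yaw": 72.5},
    {"dp": [-611,-540,30],"yaw": 72.5},
    {"dp": [-611,-540,30],"yaw": 72.5},
    {"dp": [-611,-540,30],"yaw": 72.5},
    {"dp": [-611,-540,30],"yaw": 72.5},
  ],
  fingers=1,
  grip_force=60,
)

```text
clock: 1.65
eef_pos: [575.1, -47.8, 189.4]
tcp_rot: [3.142, -0.0, 1.571]
contact_force: [1.0, -0.1, -0.1]
opening: 0.996
grasp_force: 0.0
```

```bash
python3 -c "
from h import *
print(rel((608,-102),160),r.sense()['tcp_rot'],r.sense()['clock'])"
```

```text
(array([-54.2,  32.9,  29.4]), 'world yaw deg 90.0', array([575.1, -47.8, 189.4])) [ 3.14152651e+00 -1.67107875e-04  1.57110808e+00] 1.65
```

Request:
carry_out(
  targets=[
    {"dp": [-54,33,30],"yaw": 0},
    {"dp": [-54,33,30],"yaw": 0},
    {"dp": [-54,33,30],"yaw": 0},
    {"dp": [-54,33,30],"yaw": 0},
  ],
)

```text
clock: 2.15
eef_pos: [607.0, -98.6, 160.1]
tcp_rot: [3.141, -0.0, 1.572]
contact_force: [0.7, 0.8, 0.3]
opening: 0.999
grasp_force: 0.0
```

```bash
cat >> h.py <<'E'
def look(name,lo,hi,z,near,tag):
    cal=r.get_calibration(name); im=r.grab_frame(name); cv2.imwrite(f"pics/{tag}.png",im[:,:,::-1])
    q=proj(cal,(near[0],near[1],z))
    for c in blobs(hsvmask(im,lo,hi),200)[:4]:
        xy,R=circ(cal,c,z); print(tag,"area",cv2.contourArea(c),xy,"R",R,"rel",rel(xy)[0],"box",cv2.boundingRect(c))
    print("expected px",q.round(0),"tcp",r.sense()["eef_pos"].round(1))
E
python3 -c "
from h import *
look('wrist',(100,120,40),(125,255,255),30,(608,-102),'w1')"
```

```text
w1 area 4716.0 [ 609.5 -104.2] R 29.6 rel [-5.7  2.3] box (291, 187, 77, 79)
expected px [327. 225.] tcp [607.2 -98.5 160.3]
```

View pics/w1.png

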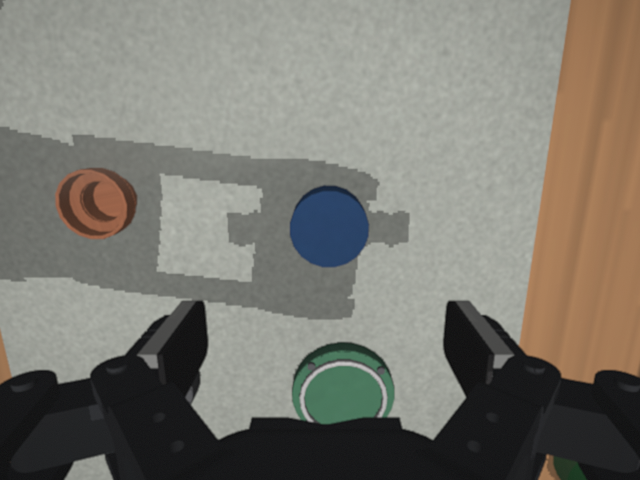

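The wrist view shows the spacer's top at (329,227), the shell at (96,203) and the bolster rim at (343,395). The fingers straddle the spacer line, and the spacer is at about (609.5, -104.5).

Request:
carry_out(
  targets=[
    {"dp": [-6,2.5,40],"yaw": 0},
    {"dp": [-6,2.5,90],"yaw": 0},
    {"dp": [-6,2.5,125],"yaw": 0},
    {"dp": [-6,2.5,140],"yaw": 0},
    {"dp": [-6,2.5,144],"yaw": 0},
    {"dp": [-6,2.5,144],"yaw": 0},
  ],
)

```text
clock: 2.95
eef_pos: [610.8, -105.7, 16.8]
tcp_rot: [3.14, 0.0, 1.572]
contact_force: [-0.3, 0.2, -0.3]
opening: 1.0
grasp_force: 0.0
```

Request:
carry_out(
  targets=[
    {"dp": [0,0,0],"yaw": 0},
    {"dp": [0,0,0],"yaw": 0},
    {"dp": [0,0,0],"yaw": 0},
    {"dp": [0,0,0],"yaw": 0},
    {"dp": [0,0,0],"yaw": 0},
    {"dp": [0,0,0],"yaw": 0},
  ],
  fingers=-1,
  grip_force=50,
)

```text
clock: 3.7
eef_pos: [610.2, -105.9, 15.9]
tcp_rot: [3.141, 0.0, 1.571]
contact_force: [-1.1, -1.0, 4.3]
opening: -0.0
grasp_force: 2.8
```

```bash
python3 -c "
from h import *
print(r.sense())
for n in ('wrist','side'):
  im=r.grab_frame(n); cv2.imwrite('pics/g_%s.png'%n,im[:,:,::-1])
a=cv2.imread('pics/g_wrist.png');b=cv2.imread('pics/g_side.png')[130:370,270:590]
cv2.imwrite('pics/g.png',np.hstack([cv2.resize(a,(400,300)),cv2.resize(b,(400,300))]))
"
```

```text
{'clock': 3.7, 'qpos': array([-1.74191419e-01,  5.87581320e-01,  1.77882408e+00, -8.04389664e-05,
        7.74595129e-01, -1.74819278e-01]), 'qvel': array([-0.00083537,  0.00028841, -0.00039836, -0.00031618, -0.00016445,
       -0.00011565]), 'joint_efforts': array([ 1.31241269e-01, -6.31478477e+01, -2.31550276e+01,  5.47607371e-02,
       -2.71996278e-01, -2.64163646e-06]), 'eef_pos': array([ 610.17197087, -105.87227797,   15.90578825]), 'tcp_rot': array([3.14101935e+00, 1.58424666e-04, 1.57148161e+00]), 'contact_force': array([-1.06938485, -1.04521498,  4.32911675]), 'wrist_torque': array([ 0.00528056,  0.13559403, -0.03513117]), 'grasp_force': 2.8161245584487915, 'opening': -3.367164946900987e-05}
```

View pics/g.png

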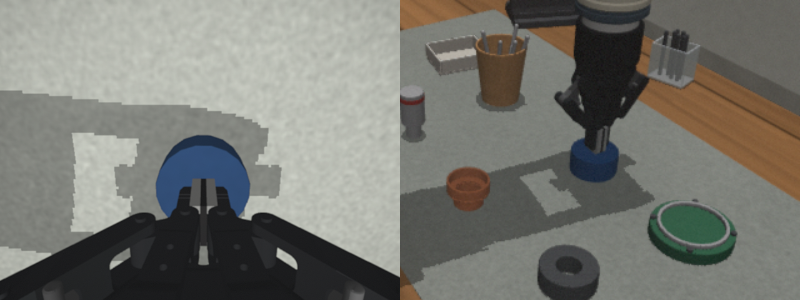

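Left, the wrist view shows the jaws shut with the tips near (203,180), apparently over the spacer's top. Right, the side view shows the closed fingertips standing on the spacer. The tips are higher than I assumed, so I'll work out where they really are from the wrist camera.

```bash
python3 - <<'E'
from h import *
cal=r.get_calibration('wrist'); p=r.sense()['eef_pos']
for k in (-8,0,8,16,24):
    print(k,[proj(cal,(p[0]+dx,p[1]+dy,p[2]+k)).round(0) for dx,dy in ((0,0),(0,11),(0,-11))])
for c in range(3): pass
print("spacer top edges", [proj(cal,(610,-104.5+d,30)).round(0) for d in (30,0,-30)])
a=cv2.imread('pics/g_wrist.png')[220:400,230:420]; cv2.imwrite('pics/g2.png',cv2.resize(a,None,fx=3,fy=3,interpolation=0))
t=np.array([p[0],p[1]+11]); s=r.get_calibration('side')
print([proj(s,(p[0],p[1],z)).round(0) for z in (8,30,60)])
E
```

```text
-8 [array([325., 284.]), array([325., 260.]), array([325., 306.])]
0 [array([325., 291.]), array([325., 267.]), array([325., 314.])]
8 [array([325., 299.]), array([325., 274.]), array([325., 323.])]
16 [array([325., 308.]), array([325., 281.]), array([325., 333.])]
24 [array([325., 317.]), array([325., 290.]), array([325., 344.])]
spacer top edges [array([325., 228.]), array([325., 302.]), array([325., 369.])]
[array([425., 260.]), array([426., 248.]), array([428., 232.])]
```

View pics/g2.png

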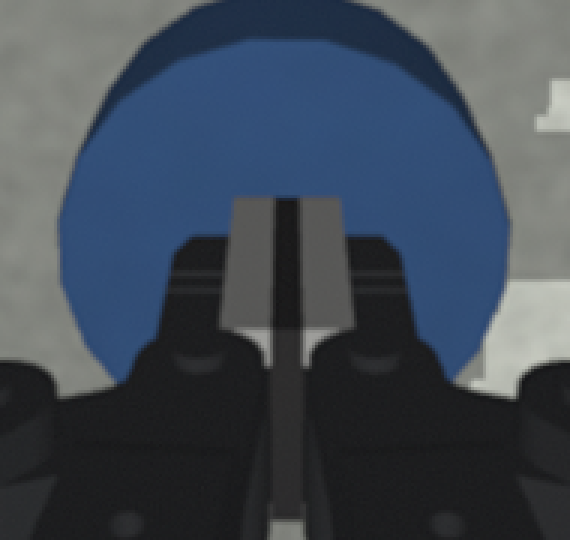

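Request:
carry_out(
  targets=[
    {"dp": [0,0,-30],"yaw": 0},
    {"dp": [0,0,-30],"yaw": 0},
    {"dp": [0,0,-30],"yaw": 0},
  ],
)

```text
clock: 4.18
eef_pos: [609.5, -105.7, 45.0]
tcp_rot: [-3.141, -0.0, 1.571]
contact_force: [-0.6, -0.4, 1.1]
opening: 0.0
grasp_force: 0.0
```

```bash
python3 -c "
from h import *
cal=r.get_calibration('wrist');im=r.grab_frame('wrist'); cv2.imwrite('pics/g3_.png',im[:,:,::-1])
cv2.imwrite('pics/g3.png',cv2.resize(im[220:400,230:420,::-1],None,fx=3,fy=3,interpolation=0))
look('top',(100,120,40),(125,255,255),30,(609.5,-104.5),'t1')
s=r.sense();print(s['eef_pos'],s['contact_force'],s['grasp_force'])
"
```

```text
expected px [356. 187.] tcp [ 609.1 -105.6   44.5]
[ 609.10887038 -105.63570126   44.53879915] [ 0.04658065 -0.77247006 -0.10560642] 0.0
```

View pics/g3.png

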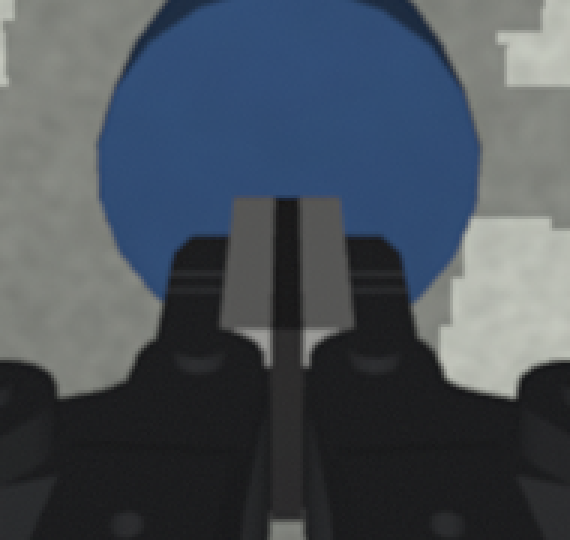

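The tips sit in the same place in free air, at crop (285,197), so shut they are about 14 mm behind the reported TCP. I'll open and go about 28 mm lower than before.

Request:
carry_out(
  targets=[
    {"dp": [0,0,0],"yaw": 0},
    {"dp": [0,0,0],"yaw": 0},
    {"dp": [0,0,0],"yaw": 0},
    {"dp": [0,0,0],"yaw": 0},
    {"dp": [0,0,0],"yaw": 0},
    {"dp": [0,0,25],"yaw": 0},
    {"dp": [0,0,45],"yaw": 0},
    {"dp": [0,0,57],"yaw": 0},
    {"dp": [0,0,57],"yaw": 0},
  ],
  fingers=1,
)

```text
clock: 5.4
eef_pos: [609.1, -105.6, -12.6]
tcp_rot: [-3.14, -0.0, 1.571]
contact_force: [-0.5, 0.1, 0.5]
opening: 0.996
grasp_force: 0.0
```

Request:
carry_out(
  targets=[
    {"dp": [0,0,0],"yaw": 0},
    {"dp": [0,0,0],"yaw": 0},
    {"dp": [0,0,0],"yaw": 0},
    {"dp": [0,0,0],"yaw": 0},
  ],
  fingers=-1,
  grip_force=50,
)

```text
clock: 5.9
eef_pos: [610.5, -105.9, -10.5]
tcp_rot: [3.14, 0.0, 1.571]
contact_force: [-1.0, -0.6, 6.9]
opening: 0.689
grasp_force: 54.0
```

Request:
carry_out(
  targets=[
    {"dp": [0,0,-20],"yaw": 0},
    {"dp": [0,0,-70],"yaw": 0},
    {"dp": [-40,0,-130],"yaw": 0},
    {"dp": [-90,7,-140],"yaw": 0},
    {"dp": [-150,14,-140],"yaw": 0},
    {"dp": [-200,14,-140],"yaw": 0},
    {"dp": [-230,14,-140],"yaw": 0},
    {"dp": [-230,14,-140],"yaw": 0},
    {"dp": [-230,14,-140],"yaw": 0},
  ],
)

```text
clock: 7.02
eef_pos: [623.7, -335.1, 128.9]
tcp_rot: [-3.141, -0.001, 1.571]
contact_force: [0.2, 0.6, -3.5]
opening: 0.686
grasp_force: 55.4
```

```bash
python3 -c "
from h import *
look('wrist',(55,60,30),(95,255,255),16,(624,-259),'w2')
look('wrist',(100,120,40),(125,255,255),48,(624,-335),'w2s')
"
```

```text
w2 area 9022.0 [ 622.9 -261.5] R 34.2 rel [73.2 -0.9] box (271, 59, 107, 111)
w2 area 1941.5 [ 846.  -338.3] R 26.1 rel [ -3.8 222.1] box (605, 192, 35, 82)
w2 area 878.0 [ 623.2 -252.6] R 36.9 rel [82.1 -0.6] box (282, 40, 92, 32)
w2 area 756.0 [ 630.9 -262.1] R 37.6 rel [72.6  7.1] box (365, 72, 29, 94)
expected px [326. 112.] tcp [ 623.9 -334.7  128.9]
w2s area 24940.0 [ 623.4 -398.1] R 63.2 rel [-63.5  -0.7] box (235, 233, 181, 181)
expected px [326. 239.] tcp [ 624.  -334.6  128.8]
```

View pics/w2.png

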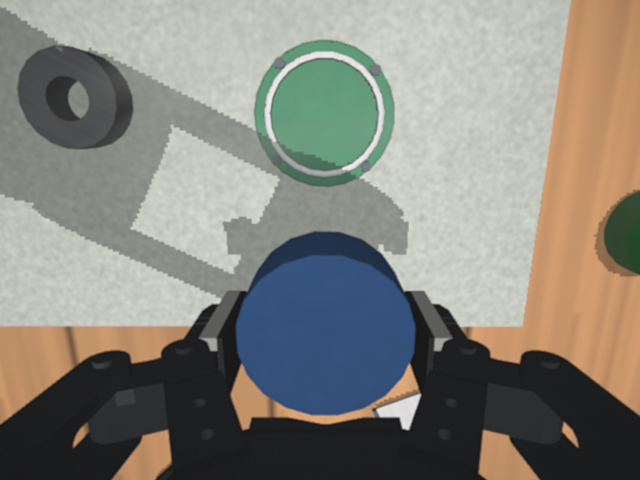

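The wrist view shows the bolster's rim centred at (325,114), the black ring at (75,97) and the held spacer's top at (326,325). Next I'll find the spacer's offset in the hand.

```bash
python3 -c "
from h import *
a=cv2.imread('pics/w2.png')[:,:,::-1]; cal=r.get_calibration('wrist')
print(a[330,325],a[245,325])
hsv=cv2.cvtColor(np.ascontiguousarray(a),cv2.COLOR_RGB2HSV); print(hsv[330,325],hsv[245,325])
v=(int(hsv[330,325,2])+int(hsv[245,325,2]))//2
for c in blobs(hsvmask(np.ascontiguousarray(a),(100,100,v),(125,255,255)),2000): print(circ(cal,c,169.3), rel(circ(cal,c,169.3)[0]))
"
```

```text
[ 51  80 122] [33 50 73]
[108 148 122] [107 140  73]
(array([ 623.9, -333.9]), 29.2) (array([ 0.7, -0.1]), 'world yaw deg 90.1', array([ 624. , -334.6,  128.8]))
```

Request:
carry_out(
  targets=[
    {"dp": [40,-1,10],"yaw": 0},
    {"dp": [72.5,-1,40],"yaw": 0},
    {"dp": [72.5,-1,70],"yaw": 0},
    {"dp": [72.5,-1,95],"yaw": 0},
    {"dp": [72.5,-1,108],"yaw": 0},
    {"dp": [72.5,-1,115],"yaw": 0},
    {"dp": [72.5,-1,119],"yaw": 0},
    {"dp": [72.5,-1,121.5],"yaw": 0},
    {"dp": [72.5,-1,122.5],"yaw": 0},
    {"dp": [72.5,-1,122.5],"yaw": 0},
  ],
)

```text
clock: 8.38
eef_pos: [623.1, -263.4, 6.3]
tcp_rot: [3.141, 0.0, 1.571]
contact_force: [0.6, -0.2, -3.7]
opening: 0.689
grasp_force: 55.4
```

Request:
carry_out(
  targets=[
    {"dp": [1,0,0.7],"yaw": 0},
    {"dp": [1,0,1.3],"yaw": 0},
    {"dp": [1,0,1.3],"yaw": 0},
  ],
)

```text
clock: 8.75
eef_pos: [623.2, -262.4, 5.5]
tcp_rot: [3.141, 0.0, 1.571]
contact_force: [-1.9, 0.2, 5.2]
opening: 0.681
grasp_force: 56.2
```

Request:
carry_out(
  targets=[
    {"dp": [0,0,0],"yaw": 0},
    {"dp": [0,0,0],"yaw": 0},
    {"dp": [0,0,0],"yaw": 0},
    {"dp": [0,0,0],"yaw": 0},
    {"dp": [0,0,-30],"yaw": 0},
    {"dp": [0,0,-90],"yaw": 0},
    {"dp": [0,0,-145],"yaw": 0},
    {"dp": [0,0,-145],"yaw": 0},
  ],
  fingers=1,
)

```text
clock: 9.75
eef_pos: [626.0, -263.5, 155.2]
tcp_rot: [3.133, 0.004, 1.571]
contact_force: [0.3, -0.1, -0.5]
opening: 1.0
grasp_force: 0.0
```

```bash
python3 -c "
from h import *
cal=r.get_calibration('wrist');im=r.grab_frame('wrist'); cv2.imwrite('pics/w3.png',im[:,:,::-1])
for c in blobs(hsvmask(im,(100,100,98),(125,255,255)),1000): print('spacer',circ(cal,c,46),cv2.boundingRect(c))
for c in blobs(hsvmask(im,(55,60,30),(95,255,255)),300): print('green',circ(cal,c,16),cv2.boundingRect(c))
print(rel((457.4,258.6),150))
"
```

```text
spacer (array([ 623. , -262.3]), 28.9) (278, 183, 84, 82)
green (array([ 865.4, -354.8]), 47.7) (563, 269, 77, 109)
green (array([ 622.8, -262.4]), 34.0) (275, 171, 90, 54)
green (array([ 623.7, -251.3]), 35.9) (283, 154, 80, 27)
green (array([ 610.8, -261. ]), 34.0) (261, 174, 22, 75)
green (array([ 631.9, -262.3]), 36.6) (357, 179, 22, 75)
(array([ 521.5, -166.5,    2.1]), 'world yaw deg 90.0', array([ 624.3, -262.8,  152.1]))
```

The spacer is flat in the rim at (623, -262.3). Next is the brass ring.

Request:
carry_out(
  targets=[
    {"dp": [521,-166,0],"yaw": 0},
    {"dp": [521,-166,0],"yaw": 0},
    {"dp": [521,-166,0],"yaw": 0},
    {"dp": [521,-166,0],"yaw": 0},
    {"dp": [521,-166,0],"yaw": 0},
    {"dp": [521,-166,0],"yaw": 0},
    {"dp": [521,-166,0],"yaw": 0},
    {"dp": [521,-166,0],"yaw": 0},
    {"dp": [521,-166,0],"yaw": 0},
    {"dp": [521,-166,0],"yaw": 0},
    {"dp": [521,-166,0],"yaw": 0},
  ],
)

```text
clock: 11.18
eef_pos: [455.8, 258.0, 148.5]
tcp_rot: [-3.14, 0.001, 1.572]
contact_force: [0.2, -0.8, -0.8]
opening: 1.0
grasp_force: 0.0
```

```bash
python3 -c "
from h import *
look('wrist',(12,90,60),(30,255,255),24,(457.4,258.6),'w4')
print(r.sense()['eef_pos'],r.sense()['tcp_rot'])
"
```

```text
w4 area 53090.0 [233.6 271.2] R 138.8 rel [  13.7 -222.6] box (0, 0, 164, 384)
w4 area 5338.5 [457.3 257.6] R 30.7 rel [0.  1.1] box (286, 179, 84, 84)
w4 area 843.0 [246.4  32.2] R 20.1 rel [-225.3 -209.9] box (64, 454, 50, 26)
w4 area 369.5 [668.7  33.4] R 16.0 rel [-224.3  212.4] box (552, 456, 34, 24)
expected px [328. 221.] tcp [456.2 257.6 148.7]
[456.21191397 257.58776179 148.74650418] [-3.14005931e+00  1.20750732e-03  1.57118936e+00]
```

View pics/w4.png

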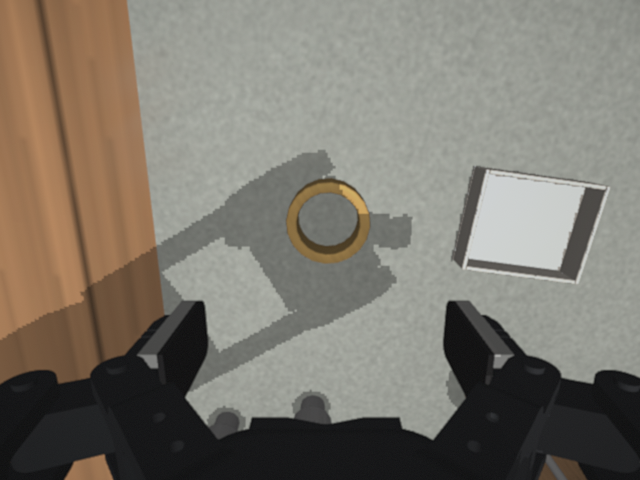

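The wrist view shows the brass ring at (328,221), centred between the open fingers, with the tray well clear at (530,225).

Request:
carry_out(
  targets=[
    {"dp": [-0.5,1,50],"yaw": 0},
    {"dp": [-0.5,1,100],"yaw": 0},
    {"dp": [-0.5,1,140],"yaw": 0},
    {"dp": [-0.5,1,155],"yaw": 0},
    {"dp": [-0.5,1,162],"yaw": 0},
    {"dp": [-0.5,1,162],"yaw": 0},
    {"dp": [-0.5,1,162],"yaw": 0},
  ],
)

```text
clock: 12.1
eef_pos: [458.5, 258.5, -11.1]
tcp_rot: [3.14, -0.001, 1.571]
contact_force: [-0.4, 0.4, -0.4]
opening: 0.999
grasp_force: 0.0
```

Request:
carry_out(
  targets=[
    {"dp": [0,0,0],"yaw": 0},
    {"dp": [0,0,0],"yaw": 0},
    {"dp": [0,0,0],"yaw": 0},
    {"dp": [0,0,0],"yaw": 0},
  ],
  fingers=-1,
  grip_force=50,
)

```text
clock: 12.6
eef_pos: [458.1, 258.4, -11.1]
tcp_rot: [3.141, -0.001, 1.571]
contact_force: [-2.1, -1.7, 12.0]
opening: 0.697
grasp_force: 51.6
```

Request:
carry_out(
  targets=[
    {"dp": [0,0,-30],"yaw": 0},
    {"dp": [0,0,-90],"yaw": 0},
    {"dp": [0,0,-150],"yaw": 0},
    {"dp": [-55,15,-160],"yaw": 0},
    {"dp": [-110,30,-160],"yaw": 0},
    {"dp": [-165,46,-160],"yaw": 0},
    {"dp": [-220,61,-160],"yaw": 0},
    {"dp": [-275,76,-160],"yaw": 0},
    {"dp": [-330,91,-160],"yaw": 0},
    {"dp": [-385,107,-160],"yaw": 0},
    {"dp": [-440,122,-160],"yaw": 0},
    {"dp": [-490,137,-160],"yaw": 0},
  ],
)

```text
clock: 14.1
eef_pos: [594.9, -233.6, 147.6]
tcp_rot: [-3.141, -0.0, 1.571]
contact_force: [0.2, 0.6, -1.6]
opening: 0.699
grasp_force: 56.9
```

Request:
carry_out(
  targets=[
    {"dp": [-50,14,0],"yaw": 0},
    {"dp": [-90,26,0],"yaw": 0},
    {"dp": [-105,28,0],"yaw": 0},
    {"dp": [-105,28,0],"yaw": 0},
    {"dp": [-105,28,0],"yaw": 0},
  ],
)

```text
clock: 14.72
eef_pos: [622.5, -335.3, 147.5]
tcp_rot: [-3.141, -0.001, 1.572]
contact_force: [0.1, -0.3, -3.0]
opening: 0.696
grasp_force: 56.9
```

```bash
python3 -c "
from h import *
s=r.sense();print(s['eef_pos'],s['tcp_rot'],s['opening'])
look('wrist',(12,90,60),(30,255,255),24+s['eef_pos'][2]+11,(623,-337),'w5')
"
```

```text
[ 622.51720697 -335.3121098   147.49375858] [-3.14069654e+00 -9.14548552e-04  1.57198560e+00] 0.6956293427417062
w5 area 38010.5 [ 721.  -297.3] R 65.6 rel [37.8 98.4] box (454, 0, 186, 415)
w5 area 27523.0 [ 620.  -342.2] R 38.4 rel [-7.  -2.7] box (230, 235, 187, 196)
w5 area 10098.0 [ 542.4 -358.5] R 39.0 rel [-23.1 -80.3] box (0, 316, 197, 108)
w5 area 1984.5 [ 693.3 -387.7] R 14.0 rel [-52.6  70.5] box (479, 430, 63, 50)
expected px [327. 337.] tcp [ 622.7 -335.2  147.7]
```

View pics/w5.png

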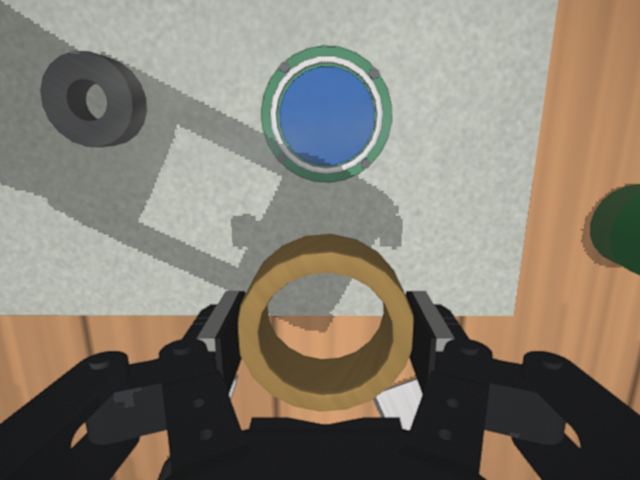

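The wrist view shows the held brass ring, with its outer edge from x=239 to 413 and its lower edge at row 412. The spacer is flat in the bolster at (328,115). Next I'll work out the ring's offset in the hand.

```bash
python3 -c "
from h import *
s=r.sense();p=s['eef_pos'];cal=r.get_calibration('wrist');z=p[2]+35
for dy in (-31,): print([proj(cal,(p[0],p[1]+dy+o,z)).round(1) for o in (-3,0,3)])
print([proj(cal,(p[0]+d,p[1],z)).round(1) for d in (-31,31)])
im=cv2.imread('pics/w5.png')[:,:,::-1].copy()
for c in blobs(hsvmask(im,(100,100,60),(125,255,255)),1000): print('spacer',circ(cal,c,46),cv2.boundingRect(c))
print(p, rel((623,-262.3)))
"
```

```text
[array([325.4, 415.7]), array([325.4, 408.8]), array([325.4, 401.8])]
[array([234.8, 332. ]), array([416.2, 332.3])]
spacer (array([ 623.4, -262.4]), 29.4) (280, 67, 95, 99)
[ 622.70623365 -335.22735172  147.67276175] (array([72.9,  0.4]), 'world yaw deg 90.1', array([ 622.7, -335.2,  147.7]))
```

```bash
python3 -c "
from h import *
s=r.sense();p=s['eef_pos'];cal=r.get_calibration('wrist')
im=cv2.imread('pics/w5.png')[:,:,::-1].copy(); m=hsvmask(im,(12,90,30),(30,255,255)); m[:,:239]=0; m[:,414:]=0; m[:235]=0;m[416:]=0
hole=cv2.morphologyEx(cv2.bitwise_not(m),cv2.MORPH_OPEN,np.ones((3,3)))
for c in blobs(m,5000):
  c=c[(c[:,0,1]>350)&(c[:,0,0]>242)&(c[:,0,0]<411)]
  for z in (175,178.5,182.5): print(z,circ(cal,c,z))
print(p)
print(cv2.cvtColor(im,cv2.COLOR_RGB2HSV)[[255,265,270,385,405],326])
"
```

```text
175 (array([ 617.4, -346.8]), 37.1)
178.5 (array([ 616.8, -343.4]), 37.1)
182.5 (array([ 618.4, -342.4]), 34.3)
[ 622.70623365 -335.22735172  147.67276175]
[[ 19 132 172]
 [ 19 131 161]
 [ 19 132 155]
 [ 18 123  91]
 [ 19 131 158]]
```

```bash
python3 -c "
from h import *
p=r.sense()['eef_pos'];cal=r.get_calibration('wrist')
im=cv2.imread('pics/w5.png')[:,:,::-1].copy(); h=cv2.cvtColor(im,cv2.COLOR_RGB2HSV)
print([(i,int(h[i,326,2])) for i in list(range(232,280,3))+list(range(350,420,3))])
for z in (177,179,181,183):
  print(z,[[round(proj(cal,(p[0],p[1]+o+d,z))[1],0) for d in (31,23,-23,-31)] for o in (-3,-1.5,0)], round(proj(cal,(p[0]+31,p[1],z))[0]-proj(cal,(p[0]-31,p[1],z))[0]))
"
```

```text
[(232, 133), (235, 89), (238, 89), (241, 90), (244, 92), (247, 91), (250, 94), (253, 156), (256, 170), (259, 167), (262, 164), (265, 161), (268, 158), (271, 153), (274, 130), (277, 127), (350, 204), (353, 204), (356, 206), (359, 103), (362, 88), (365, 88), (368, 87), (371, 85), (374, 88), (377, 88), (380, 88), (383, 90), (386, 91), (389, 92), (392, 100), (395, 164), (398, 163), (401, 160), (404, 158), (407, 156), (410, 164), (413, 206), (416, 205), (419, 204)]
177 [[np.float64(249.0), np.float64(271.0), np.float64(387.0), np.float64(405.0)], [np.float64(245.0), np.float64(267.0), np.float64(384.0), np.float64(402.0)], [np.float64(240.0), np.float64(263.0), np.float64(380.0), np.float64(398.0)]] 174
179 [[np.float64(251.0), np.float64(273.0), np.float64(390.0), np.float64(409.0)], [np.float64(246.0), np.float64(269.0), np.float64(387.0), np.float64(405.0)], [np.float64(242.0), np.float64(265.0), np.float64(383.0), np.float64(402.0)]] 177
181 [[np.float64(253.0), np.float64(276.0), np.float64(394.0), np.float64(413.0)], [np.float64(248.0), np.float64(271.0), np.float64(390.0), np.float64(409.0)], [np.float64(244.0), np.float64(267.0), np.float64(387.0), np.float64(406.0)]] 179
183 [[np.float64(255.0), np.float64(278.0), np.float64(398.0), np.float64(416.0)], [np.float64(250.0), np.float64(274.0), np.float64(394.0), np.float64(413.0)], [np.float64(246.0), np.float64(269.0), np.float64(390.0), np.float64(409.0)]] 182
```

Request:
carry_out(
  targets=[
    {"dp": [40,0.5,0],"yaw": 0},
    {"dp": [74.5,0.5,30],"yaw": 0},
    {"dp": [74.5,0.5,65],"yaw": 0},
    {"dp": [74.5,0.5,90],"yaw": 0},
    {"dp": [74.5,0.5,103],"yaw": 0},
    {"dp": [74.5,0.5,109],"yaw": 0},
    {"dp": [74.5,0.5,109],"yaw": 0},
    {"dp": [74.5,0.5,109],"yaw": 0},
  ],
)

```text
clock: 15.78
eef_pos: [624.1, -262.6, 39.8]
tcp_rot: [3.14, 0.001, 1.571]
contact_force: [-0.1, 0.2, -2.1]
opening: 0.694
grasp_force: 56.9
```

Request:
carry_out(
  targets=[
    {"dp": [1.8,-0.9,1],"yaw": 0},
    {"dp": [1.8,-0.9,2.5],"yaw": 0},
    {"dp": [1.8,-0.9,4],"yaw": 0},
    {"dp": [1.8,-0.9,4.5],"yaw": 0},
    {"dp": [1.8,-0.9,4.5],"yaw": 0},
  ],
)

```text
clock: 16.4
eef_pos: [622.6, -260.5, 35.0]
tcp_rot: [3.142, 0.0, 1.571]
contact_force: [-2.6, 1.6, 6.1]
opening: 0.696
grasp_force: 57.8
```

Request:
carry_out(
  targets=[
    {"dp": [0,0,0],"yaw": 0},
    {"dp": [0,0,0],"yaw": 0},
    {"dp": [0,0,0],"yaw": 0},
    {"dp": [0,0,0],"yaw": 0},
    {"dp": [0,0,-20],"yaw": 0},
    {"dp": [0,0,-70],"yaw": 0},
    {"dp": [0,0,-120],"yaw": 0},
    {"dp": [0,0,-145],"yaw": 0},
    {"dp": [0,0,-145],"yaw": 0},
  ],
  fingers=1,
)

```text
clock: 17.52
eef_pos: [624.2, -261.2, 183.2]
tcp_rot: [3.136, 0.002, 1.571]
contact_force: [-0.1, 0.5, 0.4]
opening: 0.998
grasp_force: 0.0
```

```bash
python3 -c "
from h import *
s=r.sense();print(s['eef_pos'])
look('wrist',(12,90,100),(30,255,255),70,(623,-262.3),'w6')
print(rel((437.4,-82.7)))
"
```

```text
[ 624.24808148 -261.15999049  183.23767728]
w6 area 39902.0 [ 778.5 -250.7] R 118.4 rel [  9.9 155.4] box (490, 0, 150, 384)
w6 area 14143.5 [ 623.4 -409.9] R 100.0 rel [-149.2    0.2] box (185, 367, 281, 72)
w6 area 5596.0 [ 622.5 -262. ] R 30.3 rel [-1.3 -0.6] box (279, 184, 87, 84)
w6 area 825.5 [ 404.4 -366.6] R 35.6 rel [-105.8 -218.8] box (0, 326, 93, 58)
expected px [323. 227.] tcp [ 623.1 -260.7  181. ]
(array([ 178.1, -185.6]), 'world yaw deg 90.0', array([ 623.1, -260.7,  181. ]))
```

View pics/w6.png

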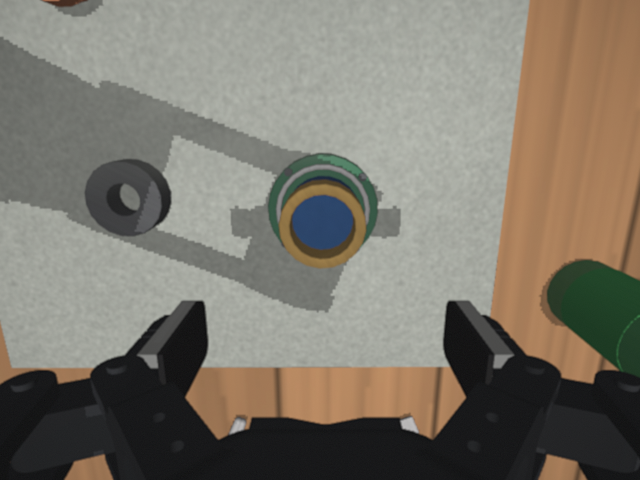

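The brass ring is at (322,223), flat and centred on the spacer at (622.5, -262). Next is the shell.

Request:
carry_out(
  targets=[
    {"dp": [178,-186,30],"yaw": 0},
    {"dp": [178,-186,30],"yaw": 0},
    {"dp": [178,-186,30],"yaw": 0},
    {"dp": [178,-186,30],"yaw": 0},
    {"dp": [178,-186,30],"yaw": 0},
    {"dp": [178,-186,30],"yaw": 0},
    {"dp": [178,-186,30],"yaw": 0},
  ],
)

```text
clock: 18.45
eef_pos: [437.7, -83.2, 149.3]
tcp_rot: [3.141, 0.0, 1.571]
contact_force: [-0.5, -0.1, -0.3]
opening: 0.998
grasp_force: 0.0
```

```bash
python3 -c "
from h import *
print(r.sense()['eef_pos'])
look('wrist',(3,90,60),(14,255,255),34,(437,-82.7),'w7')
"
```

```text
[437.69934914 -83.24113504 149.30563023]
w7 area 60342.5 [222.6 -67.8] R 136.9 rel [  15.5 -215. ] box (0, 0, 183, 385)
w7 area 3989.5 [437.5 -85.6] R 25.8 rel [-2.3 -0.1] box (289, 191, 73, 73)
w7 area 836.0 [ 236.8 -298.9] R 20.0 rel [-215.6 -200.9] box (64, 454, 50, 26)
expected px [324. 224.] tcp [437.6 -83.3 149.3]
```

Request:
carry_out(
  targets=[
    {"dp": [-2.5,0,50],"yaw": 0},
    {"dp": [-2.5,0,100],"yaw": 0},
    {"dp": [-2.5,0,130],"yaw": 0},
    {"dp": [-2.5,0,145],"yaw": 0},
    {"dp": [-2.5,0,149],"yaw": 0},
    {"dp": [-2.5,0,149],"yaw": 0},
    {"dp": [-2.5,0,149],"yaw": 0},
  ],
)

```text
clock: 19.38
eef_pos: [437.4, -85.3, 1.2]
tcp_rot: [3.14, 0.0, 1.571]
contact_force: [-0.6, -0.2, 0.1]
opening: 1.002
grasp_force: 0.0
```

Request:
carry_out(
  targets=[
    {"dp": [0,0,0],"yaw": 0},
    {"dp": [0,0,0],"yaw": 0},
    {"dp": [0,0,0],"yaw": 0},
    {"dp": [0,0,0],"yaw": 0},
    {"dp": [0,0,0],"yaw": 0},
  ],
  fingers=-1,
  grip_force=40,
)

```text
clock: 20.0
eef_pos: [436.8, -85.1, 1.1]
tcp_rot: [3.141, 0.0, 1.571]
contact_force: [-2.3, 1.3, 13.1]
opening: 0.586
grasp_force: 39.2
```

Request:
carry_out(
  targets=[
    {"dp": [0,0,-30],"yaw": 0},
    {"dp": [0,0,-85],"yaw": 0},
    {"dp": [-30,30,-130],"yaw": 0},
    {"dp": [-70,73,-130],"yaw": 0},
    {"dp": [-110,115,-130],"yaw": 0},
    {"dp": [-150,157,-130],"yaw": 0},
    {"dp": [-176.5,185.5,-130],"yaw": 0},
    {"dp": [-176.5,185.5,-110],"yaw": 0},
    {"dp": [-176.5,185.5,-95],"yaw": 0},
    {"dp": [-176.5,185.5,-90],"yaw": 0},
    {"dp": [-176.5,185.5,-90],"yaw": 0},
  ],
)

```text
clock: 21.38
eef_pos: [621.3, -260.7, 89.8]
tcp_rot: [-3.14, -0.0, 1.572]
contact_force: [0.2, 0.1, -0.7]
opening: 0.586
grasp_force: 43.0
```

```bash
python3 -c "
from h import *
print(r.sense()['eef_pos'],r.sense()['opening'],rel((622.5,-261.5),53.1))
im=r.grab_frame('wrist'); cv2.imwrite('pics/w8.png',im[:,:,::-1])
"
```

```text
[ 621.33072694 -260.68292273   89.83241417] 0.5856386792392724 (array([-0.8,  1.2, 36.7]), 'world yaw deg 90.1', array([ 621.3, -260.7,   89.8]))
```

View pics/w8.png

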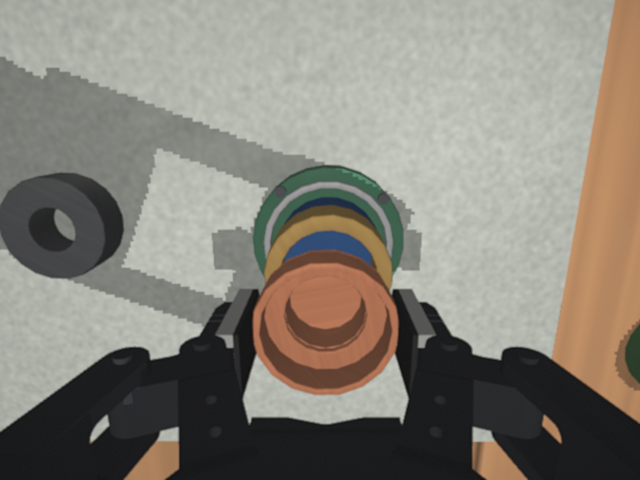

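The shell is held level at (326,320), above the brass ring at (328,270). I'll lower it in.

Request:
carry_out(
  targets=[
    {"dp": [-0.8,1.2,8],"yaw": 0},
    {"dp": [-0.8,1.2,16],"yaw": 0},
    {"dp": [-0.8,1.2,22],"yaw": 0},
    {"dp": [-0.8,1.2,27],"yaw": 0},
    {"dp": [-0.8,1.2,31],"yaw": 0},
    {"dp": [-0.8,1.2,33.5],"yaw": 0},
    {"dp": [-0.8,1.2,33.5],"yaw": 0},
  ],
)

```text
clock: 22.3
eef_pos: [623.2, -262.3, 56.5]
tcp_rot: [-3.141, -0.0, 1.571]
contact_force: [0.3, 0.7, -1.5]
opening: 0.586
grasp_force: 43.0
```

Request:
carry_out(
  targets=[
    {"dp": [0.5,-0.5,1],"yaw": 0},
    {"dp": [0.5,-0.5,2],"yaw": 0},
    {"dp": [0.5,-0.5,3],"yaw": 0},
    {"dp": [0.5,-0.5,3.6],"yaw": 0},
    {"dp": [0.5,-0.5,3.6],"yaw": 0},
  ],
)

```text
clock: 22.92
eef_pos: [622.8, -261.8, 53.2]
tcp_rot: [3.142, -0.0, 1.571]
contact_force: [-1.0, 0.6, 0.7]
opening: 0.584
grasp_force: 43.1
```

Request:
carry_out(
  targets=[
    {"dp": [0,0,0],"yaw": 0},
    {"dp": [0,0,0],"yaw": 0},
    {"dp": [0,0,0],"yaw": 0},
    {"dp": [0,0,0],"yaw": 0},
    {"dp": [0,0,-20],"yaw": 0},
    {"dp": [0,0,-70],"yaw": 0},
    {"dp": [0,0,-120],"yaw": 0},
    {"dp": [0,0,-130],"yaw": 0},
    {"dp": [0,0,-130],"yaw": 0},
  ],
  fingers=1,
)

```text
clock: 24.05
eef_pos: [623.2, -262.0, 184.7]
tcp_rot: [3.139, 0.001, 1.571]
contact_force: [-0.3, -0.2, 0.0]
opening: 0.997
grasp_force: 0.0
```

```bash
python3 -c "
from h import *
look('wrist',(3,90,60),(14,255,255),86,(622.5,-262),'w9')
print(rel((444.7,86)),r.sense()['clock'])
a=cv2.imread('pics/w9.png')[120:330,220:440]; cv2.imwrite('pics/w9c.png',cv2.resize(a,None,fx=2,fy=2))
"
```

```text
w9 area 39641.5 [ 796.4 -250.6] R 107.6 rel [ 10.9 174. ] box (492, 0, 148, 384)
w9 area 14713.0 [ 624.6 -398.9] R 95.1 rel [-137.3    2.1] box (185, 366, 282, 74)
w9 area 4556.0 [ 622.7 -262.2] R 26.0 rel [-0.6  0.3] box (286, 192, 78, 77)
w9 area 1227.0 [ 414.5 -352.4] R 38.3 rel [ -90.7 -208. ] box (0, 310, 95, 75)
expected px [324. 231.] tcp [ 622.4 -261.6  183.1]
(array([ 347.7, -177.5]), 'world yaw deg 90.0', array([ 622.4, -261.6,  183.1])) 24.1
```

View pics/w9c.png

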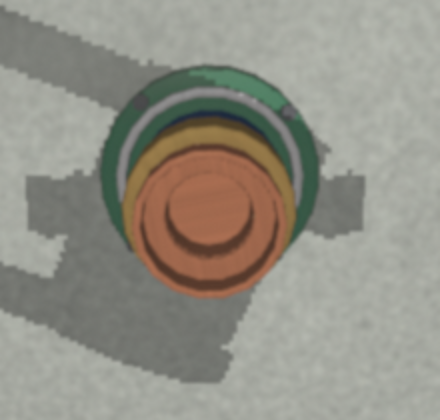

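The crop shows the shell level in the ring, at (210,222), with its position at (622.7, -262.2). Last is the punch.

Request:
carry_out(
  targets=[
    {"dp": [348,-178,0],"yaw": 0},
    {"dp": [348,-178,0],"yaw": 0},
    {"dp": [348,-178,0],"yaw": 0},
    {"dp": [348,-178,0],"yaw": 0},
    {"dp": [348,-178,0],"yaw": 0},
    {"dp": [348,-178,0],"yaw": 0},
    {"dp": [348,-178,0],"yaw": 0},
    {"dp": [348,-178,0],"yaw": 0},
    {"dp": [348,-178,0],"yaw": 0},
  ],
  fingers=0.3,
)

```text
clock: 25.22
eef_pos: [445.0, 85.2, 182.7]
tcp_rot: [-3.141, 0.0, 1.571]
contact_force: [0.6, -1.5, 0.1]
opening: 0.65
grasp_force: 0.0
```

```bash
python3 -c "
from h import *
print(r.sense()['eef_pos'])
cal=r.get_calibration('wrist');im=r.grab_frame('wrist'); cv2.imwrite('pics/w10.png',im[:,:,::-1])
g=cv2.medianBlur(cv2.cvtColor(im,cv2.COLOR_RGB2GRAY),3)
C=cv2.HoughCircles(g,cv2.HOUGH_GRADIENT,1,40,param1=80,param2=20,minRadius=20,maxRadius=40)
for c in C[0][:8]: print(c.round(1),onplane(cal,c[:2],70).round(1))
print(proj(cal,(444.7,86,70)))
look('top',(0,0,130),(179,40,255),70,(444.7,86),'t2')
"
```

```text
[445.04771154  85.21227459 182.70858714]
[324.5 229.5  22.7] [444.4  82.6]
[213.5 252.5  21.3] [365.4  65.7]
[144.5 138.5  24.3] [326.  144.5]
[324.87068867 224.76888859]
t2 area 6491.5 [359.   82.7] R 239.9 rel [ -2.4 -86.1] box (178, 186, 143, 234)
t2 area 5129.5 [511.2 175.4] R 94.5 rel [90.4 66. ] box (180, 194, 90, 79)
t2 area 4012.5 [336.8 -55. ] R 407.2 rel [-140.1 -108.2] box (155, 207, 26, 243)
t2 area 891.5 [109.3 162.9] R 50.1 rel [  77.5 -335.9] box (207, 404, 43, 58)
expected px [268. 263.] tcp [445.1  85.  182.8]
```

View pics/w10.png

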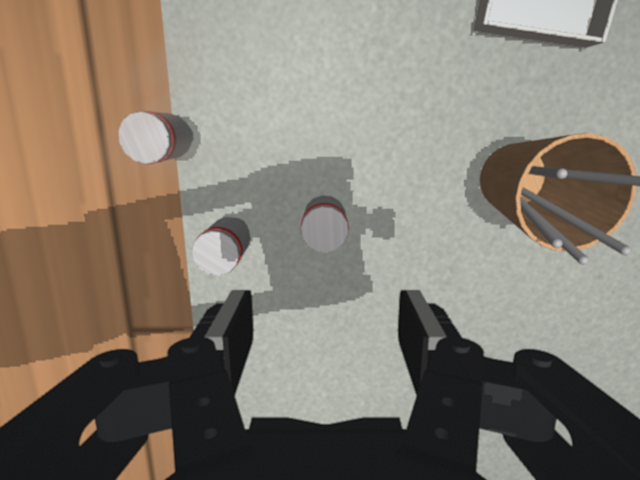

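The punch to take is at (324,229), between the fingers, at about (444.5, 83). The second punch at (218,250) and the cup at (575,190) are clear of the half-open fingers.

Request:
carry_out(
  targets=[
    {"dp": [-2,-0.5,30],"yaw": 0},
    {"dp": [-2,-0.5,75],"yaw": 0},
    {"dp": [-2,-0.5,115],"yaw": 0},
    {"dp": [-2,-0.5,140],"yaw": 0},
    {"dp": [-2,-0.5,155],"yaw": 0},
    {"dp": [-2,-0.5,164],"yaw": 0},
    {"dp": [-2,-0.5,164],"yaw": 0},
    {"dp": [-2,-0.5,164],"yaw": 0},
  ],
)

```text
clock: 26.32
eef_pos: [444.7, 84.2, 19.8]
tcp_rot: [3.14, -0.0, 1.571]
contact_force: [0.1, -0.1, -0.1]
opening: 0.649
grasp_force: 0.0
```

```bash
python3 -c "
from h import *
print(rel((444.5,83),19))"
```

```text
(array([-1.2, -0.2,  0.8]), 'world yaw deg 90.0', array([444.7,  84.2,  19.8]))
```

Request:
carry_out(
  targets=[
    {"dp": [-1,0,0.5],"yaw": 0},
    {"dp": [-1,0,0.5],"yaw": 0},
    {"dp": [-1,0,0.5],"yaw": 0},
    {"dp": [-1,0,0.5],"yaw": 0},
    {"dp": [-1,0,0.5],"yaw": 0},
    {"dp": [-1,0,0.5],"yaw": 0},
  ],
  fingers=-1,
  grip_force=60,
)

```text
clock: 27.08
eef_pos: [444.4, 83.2, 19.4]
tcp_rot: [3.141, -0.0, 1.572]
contact_force: [-1.1, -0.3, 7.8]
opening: 0.385
grasp_force: 58.8
```

Request:
carry_out(
  targets=[
    {"dp": [0,0,-20],"yaw": 0},
    {"dp": [0,0,-65],"yaw": 0},
    {"dp": [0,0,-110],"yaw": 0},
    {"dp": [-30,15,-140],"yaw": 0},
    {"dp": [-80,41,-140],"yaw": 0},
    {"dp": [-130,67,-140],"yaw": 0},
    {"dp": [-180,93,-140],"yaw": 0},
    {"dp": [-230,119,-140],"yaw": 0},
    {"dp": [-280,144,-140],"yaw": 0},
    {"dp": [-320,165,-140],"yaw": 0},
    {"dp": [-345,178,-140],"yaw": 0},
    {"dp": [-345,178,-140],"yaw": 0},
  ],
)

```text
clock: 28.58
eef_pos: [622.2, -263.4, 157.8]
tcp_rot: [-3.141, 0.0, 1.57]
contact_force: [-0.5, 0.6, -5.0]
opening: 0.382
grasp_force: 61.0
```

Request:
carry_out(
  targets=[
    {"dp": [0,0,15],"yaw": 0},
    {"dp": [0,0,30],"yaw": 0},
    {"dp": [0,0,30],"yaw": 0},
  ],
)

```text
clock: 28.95
eef_pos: [620.6, -260.3, 126.3]
tcp_rot: [-3.138, -0.002, 1.572]
contact_force: [0.2, 0.5, -4.2]
opening: 0.382
grasp_force: 61.0
```

```bash
python3 -c "
from h import *
s=r.sense();print(s['opening'],s['clock'],rel((622.7,-262),74.4))
cal=r.get_calibration('wrist');im=r.grab_frame('wrist'); cv2.imwrite('pics/w11.png',im[:,:,::-1])
sd=r.grab_frame('side')[150:380,400:600,::-1]
p=s['eef_pos']; z=p[2]+50.6; print('top',proj(cal,(p[0],p[1],z)),[proj(cal,(p[0],p[1]+d,z))[1].round() for d in (17,-17)])
cv2.imwrite('pics/w11c.png',np.hstack([cv2.resize(im[:,:,::-1],(480,360)),cv2.resize(sd,(313,360))]))
"
```

```text
0.3818593817872713 28.95 (array([-1.7,  2.1, 51.9]), 'world yaw deg 90.1', array([ 620.6, -260.3,  126.3]))
top [325.05382625 357.71437161] [np.float64(307.0), np.float64(405.0)]
```

View pics/w11c.png

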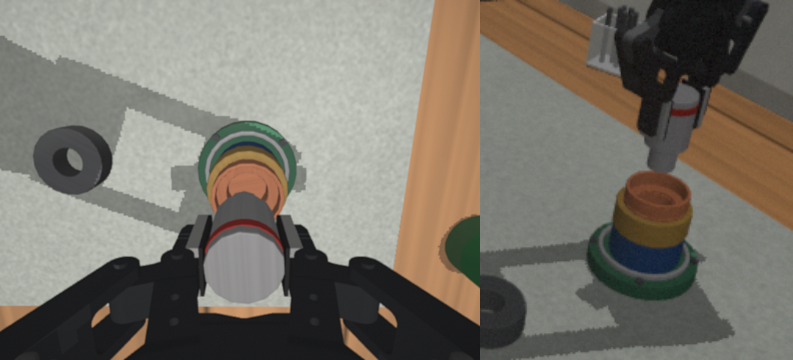

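The left view shows the punch held upright, its top centred near (243,268), over the shell. The right side view shows the stack coaxial, with the punch above it.

Request:
carry_out(
  targets=[
    {"dp": [-1,1,8],"yaw": 0},
    {"dp": [-1,1,16],"yaw": 0},
    {"dp": [-1,1,24],"yaw": 0},
    {"dp": [-1,1,24],"yaw": 0},
    {"dp": [-1,1,24],"yaw": 0},
  ],
)

```text
clock: 29.68
eef_pos: [623.3, -262.8, 104.6]
tcp_rot: [3.142, 0.0, 1.571]
contact_force: [-1.0, -0.4, -4.2]
opening: 0.383
grasp_force: 61.0
```

Request:
carry_out(
  targets=[
    {"dp": [0.8,-0.6,7],"yaw": 0},
    {"dp": [0.8,-0.6,14],"yaw": 0},
    {"dp": [0.8,-0.6,20],"yaw": 0},
    {"dp": [0.8,-0.6,24],"yaw": 0},
    {"dp": [0.8,-0.6,27.5],"yaw": 0},
    {"dp": [0.8,-0.6,27.5],"yaw": 0},
    {"dp": [0.8,-0.6,27.5],"yaw": 0},
  ],
)

```text
clock: 30.55
eef_pos: [622.8, -262.0, 77.3]
tcp_rot: [3.141, 0.0, 1.571]
contact_force: [0.4, 0.0, -4.2]
opening: 0.385
grasp_force: 61.0
```

Request:
carry_out(
  targets=[
    {"dp": [0,0,0.8],"yaw": 0},
    {"dp": [0,0,1.6],"yaw": 0},
    {"dp": [0,0,2.3],"yaw": 0},
    {"dp": [0,0,2.9],"yaw": 0},
    {"dp": [0,0,2.9],"yaw": 0},
  ],
)

```text
clock: 31.18
eef_pos: [622.7, -262.0, 74.5]
tcp_rot: [3.142, 0.0, 1.571]
contact_force: [-1.0, 0.4, -2.2]
opening: 0.379
grasp_force: 61.1
```

Request:
carry_out(
  targets=[
    {"dp": [0,0,0.5],"yaw": 0},
    {"dp": [0,0,0.5],"yaw": 0},
    {"dp": [0,0,0.5],"yaw": 0},
  ],
)

```text
clock: 31.55
eef_pos: [622.7, -262.1, 74.4]
tcp_rot: [3.141, 0.0, 1.571]
contact_force: [-3.5, 1.7, 5.4]
opening: 0.383
grasp_force: 61.9
```

Request:
carry_out(
  targets=[
    {"dp": [0,0,0],"yaw": 0},
    {"dp": [0,0,0],"yaw": 0},
    {"dp": [0,0,0],"yaw": 0},
    {"dp": [0,0,0],"yaw": 0},
    {"dp": [0,0,-10],"yaw": 0},
    {"dp": [0,0,-40],"yaw": 0},
    {"dp": [0,0,-90],"yaw": 0},
    {"dp": [0,0,-120],"yaw": 0},
    {"dp": [0,0,-120],"yaw": 0},
    {"dp": [0,0,-120],"yaw": 0},
    {"dp": [0,0,-120],"yaw": 0},
  ],
  fingers=0.6,
)

```text
clock: 32.92
eef_pos: [621.9, -261.6, 192.4]
tcp_rot: [-3.14, -0.001, 1.571]
contact_force: [-0.1, -0.2, -0.5]
opening: 0.799
grasp_force: 0.0
```

```bash
python3 -c "
from h import *
s=r.sense();print(s['opening'],s['clock'],s['contact_force'],s['eef_pos'])
im=r.grab_frame('wrist')
sd=r.grab_frame('side')[180:380,400:600,::-1]
cv2.imwrite('pics/f.png',np.hstack([cv2.resize(im[:,:,::-1],(480,360)),cv2.resize(sd,(320,360))]))
"
```

```text
0.7991960027911285 32.925 [-0.13251502 -0.15581952 -0.51765174] [ 621.90216541 -261.63847447  192.3966402 ]
```

View pics/f.png

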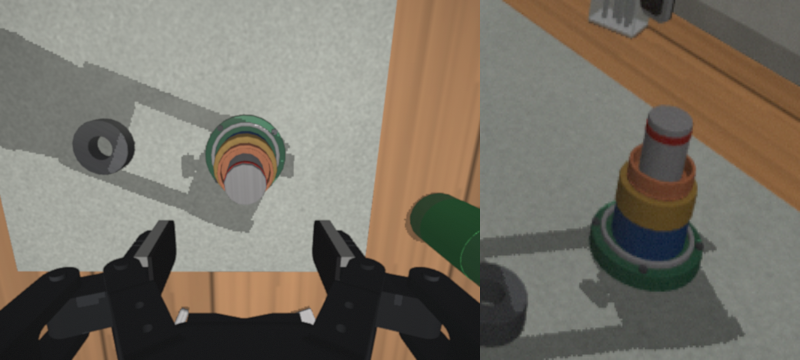

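Both views show the finished stack standing straight with the punch nose down in the shell: (245,160) in the wrist view and (655,200) in the side view. The gripper is clear, so I'll hand the job in.

```bash
python3 -c "
from rig import r
print(r.sign_off())"
```

```text
the job is handed in; nothing more can be done
None
```

The stack stands complete and straight on the bolster in the last pictures (spacer, brass ring, shell, then the farthest punch nose down), handed in at about 33 s; the first try at the spacer closed the jaws on its top, so I went lower and gripped it again.

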